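Pack pins in the demagnetiser and click it on

ROBOT

A 6-joint arm with a two-finger parallel gripper is mounted at the origin on the work surface. World frame = base frame: x ahead of the robot, y to its left, z up, the work surface at z = 0. Lengths are in m, angles in rad, forces in N, time in s.
With the tool pointing down it reaches from about 0.275 to 0.775 m from the base axis. Payload 14.6 kg.
Tool frame: the origin (TCP) lies midway between the tips of the shut fingers; the grasp point (between the pads) lies 19 mm behind it; z points along the fingers, y is the direction in which the jaws open and shut (so a half turn about z gives the same grasp; the last joint's range is limited). The gripper opens to 85 mm and grips with 20 to 120 N. Pads are 22 mm wide; open, the fingers measure 114 mm over their backs; the gripper's body (76 mm by 85 mm) begins 54 mm behind the grasp point. The pads swing forward as they close: fully open they stand 13 mm farther back than shut.
Start: joints at [1.021, 0.263, -0.048, 1.259, 0, 1.415], TCP at [0.202, 0.485, 0.231] pointing down, gripper open.
Joint ranges: [-2.65, 2.65], [-0.89, 1.7], [-1.18, 1.37], [-2.13, 2.11], [-1.35, 1.29], [-3.14, 3.14]. Speed limits (rad/s): [1.89, 1.89, 2.57, 2.79, 3.14, 3.14].

INTERFACE

Orientations are given as a rotation vector (axis times angle).
In Python, from plant import * gives the robot as it stands.
- The arm moves only by the shell command python3 -m pendant 'ROWS' [FORCE]. ROWS is JSON, a list of rows, each a list of 7 numbers: the shift along the tool's x, y, z in mm, then the turn, a rotation vector about the tool's x, y, z in rad, then the opening, from -1 (shut) to 1 (fully open), so that 0 is half open. In form: [[dx, dy, dz, wx, wy, wz, claw], ...]. A call has 1 to 20 rows; each row is the pose to reach, as a shift and turn from the pose commanded when the call began, along the tool's axes at that moment; what a row does not reach only later rows make up. A row lasts 1/12 s, in which the tool goes at most 41.7 mm and 7.16 degrees, less where a joint would pass 70% of its speed; a pose out of reach is approached as far as the arm can. A call with a gripper value outside its range is refused whole. The fingers move at their own pace and stop on an object; FORCE is the grip in N (left out, the last holds). Time passes only in rows, so rows that repeat a pose let the fingers close. It gives the time, the measured TCP pose, the force and the opening at its end, in the units of the state.
- get_state(): the state, without advancing time (a new reading comes with each control period).
- get_image(name): name is "side" or "top" or "wrist"; returns (picture, depth): 420x560x3 uint8, red, green, blue; 420x560 float32, m along the optical axis (not along the pixel's ray), 0 where there is no reading.
- camera_params(name): a dict with "fx", "fy", "cx", "cy" (pixels), "R" (3x3) and "t" (3): a world point X has camera coordinates R X + t; the wrist camera has in their place "T_tool_cam" (4x4, takes a point from camera to tool coordinates, whose origin is the TCP and whose axes are the flange's). Camera axes: x right, y down, z forward; pixel columns grow to the right and rows downward; lengths in m; the calibration is good to about 2 mm. The wrist camera is an equidistant fisheye: a pixel r from the principal point sees the ray r / f radians off the axis. A picture is of the moment at which its call begins: read the wrist's pose just before it. camera_params takes no time and is no camera call.
- finish_job(): hands the job in, once; it reports no verdict.
Trained networks look in the newest picture that a camera, given by its name, has taken for a name from the list of things; names that differ only in an ending like _2 or _b are one class to them, and where a whole thing is asked for, a point or a joint stands for the part that bears it (a point fixed in the world has none). Each returns a list of dicts, best first, with "confidence" (0 to 1); they miss things now and then, are a little off and sometimes report something else, mostly with a low value. They report only what shows in the picture. A call takes as long as a camera call. They do not tell look-alikes from the thing itself.
- look_for(camera, target): "bbox" ([left, top, right, bottom] in pixels, round what is visible of it).
The state is a dict: "clock": time; "q": joint angles; "dq": joint speeds; "tau": joint torques, N m; "eef_pos": TCP position; "tcp_rot": TCP orientation; "contact_force": force on the tool from outside, world axes, zero at the start; "moment": the same for the moment, N m; "width": finger opening in m.
Only numpy, scipy, OpenCV 4.12 (cv2) and the standard library are available. Lean on these libraries where they do the work, as an engineer would, in place of code of your own. Each camera call takes 0.05 s, during which the arm holds its last target.

TASK

Five of the seven shouldered steel pins already stand in the round well of the bench demagnetiser; pick the two others off the yellow board and set them down gently into the gaps, without dropping them or tipping any pin over, so that all seven stand upright on the well's floor, one in the middle and six around it. Then turn the red switch clockwise until it clicks over to its on position and stays there, and let go. Do not turn the switch on before all pins are in, and leave the blue cup, the bushing and the screwdriver where they are.

Things in the scene. Friction and masses are not known exactly. Their poses are not given: they have to be found in the camera images.
- well (a point): Centre of the mouth of the demagnetiser's round well. The well is 112 mm across inside and sits in a grey block 156 x 156 x 52 mm high that is fixed to the bench; this point is level with the block's top (z = 52 mm). The well's floor (top of its rubber mat) lies 44 mm below this point, 8 mm above the bench. Axes are the machine's: z up; the blue switch panel (156 mm along x, 100 mm along y, 44 mm high) joins the block on its -y side. The machine's place and yaw vary.
- mat: Black round rubber mat fixed as the floor of the well, 109 mm across, 3 mm thick; origin at the centre of its underside, 5 mm above the bench. Its yaw means nothing for the work.
- switch (a joint): Angle of the red rotary switch in rad: 0 off, 1.2 on (a sixth of a turn and a bit, 69 degrees), growing clockwise seen from above; it stops at 0 and 1.2. An over-centre spring holds it at either end: it resists (up to about 0.12 N m) until 0.6, half-way, then snaps on by itself to 1.2 and stays; let go before half-way and it snaps back to 0. The white line on the bar points to a white dot on the panel when off and to a green dot when on.
- switch_grip (a point): On the switch's axis, at the height to grip its bar: 73 mm above the bench, 130 mm to the -y side of the well's centre in the machine's axes. The red bar is 50 mm long along this point's x axis, 14 mm thick along its y axis, and reaches from 16 mm below to 12 mm above this point; under it is a black hub 52 mm across, 10 mm high, on the panel. The point turns with the switch; at 0 its axes are the machine's.
- board: Yellow inspection board lying fixed on the bench, 260 (x) x 200 (y) x 8 mm thick, origin at the centre of its underside; place and yaw vary. The two pins still to be loaded stand upright on it.
- pin1_c (a point): Centre (half-way up) of one of seven equal steel pins, about 0.36 kg, 91 mm tall, loose and standing upright: below, a barrel 34 mm across and 46 mm high with its foot chamfered by 3 mm; on it a brass-coloured shank 12 mm across and 45 mm high, from 0.5 to 45.5 mm above this point, to grip it by. z is its axis, upwards. Five pins stand in the well, one in the middle and four of the six around it (this point 1.5 mm above the well's mouth), two on the board; which ones varies.
- pin2_c (a point): Centre (half-way up) of one of seven equal steel pins, about 0.36 kg, 91 mm tall, loose and standing upright: below, a barrel 34 mm across and 46 mm high with its foot chamfered by 3 mm; on it a brass-coloured shank 12 mm across and 45 mm high, from 0.5 to 45.5 mm above this point, to grip it by. z is its axis, upwards. Five pins stand in the well, one in the middle and four of the six around it (this point 1.5 mm above the well's mouth), two on the board; which ones varies.
- pin3_c (a point): Centre (half-way up) of one of seven equal steel pins, about 0.36 kg, 91 mm tall, loose and standing upright: below, a barrel 34 mm across and 46 mm high with its foot chamfered by 3 mm; on it a brass-coloured shank 12 mm across and 45 mm high, from 0.5 to 45.5 mm above this point, to grip it by. z is its axis, upwards. Five pins stand in the well, one in the middle and four of the six around it (this point 1.5 mm above the well's mouth), two on the board; which ones varies.
- pin4_c (a point): Centre (half-way up) of one of seven equal steel pins, about 0.36 kg, 91 mm tall, loose and standing upright: below, a barrel 34 mm across and 46 mm high with its foot chamfered by 3 mm; on it a brass-coloured shank 12 mm across and 45 mm high, from 0.5 to 45.5 mm above this point, to grip it by. z is its axis, upwards. Five pins stand in the well, one in the middle and four of the six around it (this point 1.5 mm above the well's mouth), two on the board; which ones varies.
- pin5_c (a point): Centre (half-way up) of one of seven equal steel pins, about 0.36 kg, 91 mm tall, loose and standing upright: below, a barrel 34 mm across and 46 mm high with its foot chamfered by 3 mm; on it a brass-coloured shank 12 mm across and 45 mm high, from 0.5 to 45.5 mm above this point, to grip it by. z is its axis, upwards. Five pins stand in the well, one in the middle and four of the six around it (this point 1.5 mm above the well's mouth), two on the board; which ones varies.
- pin6_c (a point): Centre (half-way up) of one of seven equal steel pins, about 0.36 kg, 91 mm tall, loose and standing upright: below, a barrel 34 mm across and 46 mm high with its foot chamfered by 3 mm; on it a brass-coloured shank 12 mm across and 45 mm high, from 0.5 to 45.5 mm above this point, to grip it by. z is its axis, upwards. Five pins stand in the well, one in the middle and four of the six around it (this point 1.5 mm above the well's mouth), two on the board; which ones varies.
- pin7_c (a point): Centre (half-way up) of one of seven equal steel pins, about 0.36 kg, 91 mm tall, loose and standing upright: below, a barrel 34 mm across and 46 mm high with its foot chamfered by 3 mm; on it a brass-coloured shank 12 mm across and 45 mm high, from 0.5 to 45.5 mm above this point, to grip it by. z is its axis, upwards. Five pins stand in the well, one in the middle and four of the six around it (this point 1.5 mm above the well's mouth), two on the board; which ones varies.
- cup: Bystander: open blue plastic cup, 80 mm across, 85 mm high; origin at the centre of its underside.
- bush: Bystander: bronze bushing ring, 52 mm across, 42 mm bore, 26 mm high; origin at the centre of its underside.
- driver: Bystander: screwdriver lying on the bench; origin under its middle.
Not all that is in view belongs to the job. What is shaped like the part that bears pin2_c but pink is not meant.

How it is judged:
By the outcome, as a careful person would: the job done as asked, in the order asked, and still so for the second after the job is handed in, with the robot touching nothing.
It also fails if it takes over 67 s, if anything falls off the work surface, if the arm or the gripper's body presses on something with over 40 N, if the wrist force passes 120 N, or if a joint passes its speed limit or range.

## Working session

There is one attempt and no reset: what is moved stays moved. The work goes in short steps, Python scripts to look and compute and a shell command to move; the robot and the scene stay as the last step left them, time stands still between calls to the robot, and variables do not carry over. Pictures are saved under pics/ and viewed, and the job is handed in when it is done.

```bash
ls; mkdir -p pics
python3 - <<'E'
from plant import *
import cv2
s=get_state();print(s)
for n in("top","side","wrist"):
    p,d=get_image(n);cv2.imwrite(f"pics/{n}0.png",p[:,:,::-1]);print(n,camera_params(n))
E
```

```text
pics
{'clock': 0.0, 'q': array([ 1.02067524e+00,  2.63567450e-01, -4.89389718e-02,  1.25942358e+00,
       -2.46145767e-06,  1.41543666e+00]), 'dq': array([ 2.33714720e-05,  1.75951870e-04,  7.87231257e-04,  1.71190711e-03,
       -2.54466223e-04, -6.75034264e-04]), 'tau': array([-3.21185646e-03, -6.37607288e+01,  3.84569085e+01,  1.35720614e-02,
       -3.08744320e-04, -4.11638177e-05]), 'eef_pos': array([0.20179337, 0.48436294, 0.23080128]), 'tcp_rot': array([-6.15994822e-01, -3.08021198e+00,  1.67225099e-03]), 'contact_force': array([-0.95563051,  0.09153937, -0.76157214]), 'moment': array([-0.0184949 ,  0.00684854, -0.01560791]), 'width': 0.0853872399257511}
top {'fx': 459.2406110973026, 'fy': 459.2406110973026, 'cx': 277.0386112288852, 'cy': 204.99639438146752, 'R': array([[ 0.02753605, -0.9990732 ,  0.0330832 ],
       [-0.99876033, -0.02887019, -0.04055013],
       [ 0.04146767, -0.0319256 , -0.99862966]]), 't': array([-0.02291496,  0.57072484,  1.08102656])}
side {'fx': 429.897252136903, 'fy': 429.897252136903, 'cx': 288.56278650903306, 'cy': 208.5925274208025, 'R': array([[ 0.9708463 , -0.23932573,  0.0134409 ],
       [-0.14622114, -0.63572618, -0.75793904],
       [ 0.18993905,  0.73387697, -0.6521869 ]]), 't': array([-0.58222706,  0.17753663,  0.86828793])}
wrist {'fx': 325.19226210127806, 'fy': 325.19226210127806, 'cx': 277.0051716868721, 'cy': 205.13168874045948, 'T_tool_cam': array([[-2.25263248e-04, -9.51189082e-01, -3.08608620e-01,
         7.88523050e-02],
       [ 9.99999974e-01, -2.07980762e-04, -8.88964553e-05,
         1.63564431e-05],
       [ 2.03726816e-05, -3.08608632e-01,  9.51189104e-01,
        -1.42381725e-01],
       [ 0.00000000e+00,  0.00000000e+00,  0.00000000e+00,
         1.00000000e+00]])}
```

View pics/top0.png

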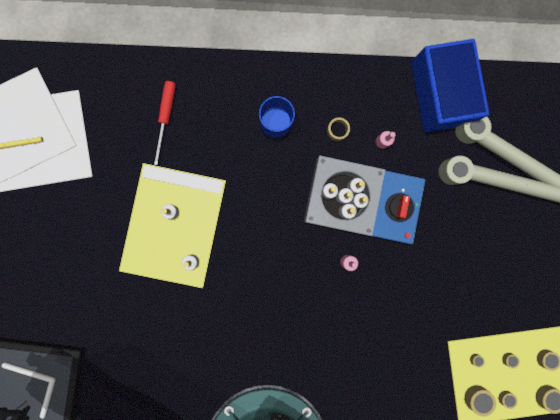

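View pics/side0.png

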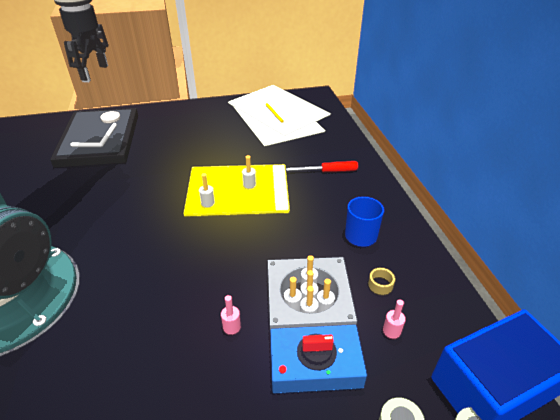

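View pics/wrist0.png

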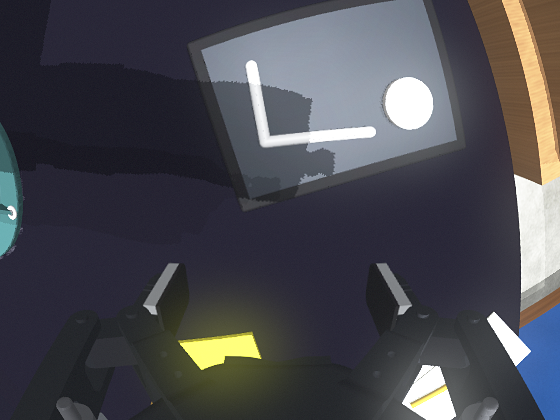

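```bash
cat > h.py <<'E'
from plant import *
import numpy as np, cv2
def cloud(n):
    p,d=get_image(n);c=camera_params(n)
    v,u=np.mgrid[0:420,0:560]
    X=np.stack([(u-c['cx'])/c['fx']*d,(v-c['cy'])/c['fy']*d,d],-1)
    W=(X-c['t'])@c['R']
    W[d==0]=np.nan
    return p,W
def proj(n,X):
    c=camera_params(n);x=c['R']@np.array(X)+c['t']
    return c['fx']*x[0]/x[2]+c['cx'],c['fy']*x[1]/x[2]+c['cy']
E
python3 - <<'E'
from h import *
for n in("top","side"):
    p,W=cloud(n)
    np.savez(f"{n}.npz",p=p,W=W)
    big=cv2.resize(p[140:310,100:440] if n=="top" else p[150:400,180:400],None,fx=2.3 if n=="top" else 2.3,fy=2.3,interpolation=cv2.INTER_CUBIC)
    cv2.imwrite(f"pics/{n}_z.png",big[:,:,::-1])
    for t in("pin1_c","switch"):
        for r in look_for(n,t): 
            b=r['bbox'];print(n,t,np.round(b),round(r['confidence'],2))
    # tops of shanks: z between .088 and .104
    m=((W[...,2]>.088)&(W[...,2]<.106)&(W[...,0]>.2)&(W[...,0]<.75)&(abs(W[...,1])<.6)).astype(np.uint8)
    k,l,st,ce=cv2.connectedComponentsWithStats(m)
    for i in range(1,k):
        if st[i,4]>2: 
            q=W[l==i];print(n,st[i,4],np.round(ce[i]),np.round((q.min(0)+q.max(0))/2,4),np.round(np.ptp(q,0),4))
E
```

```text
top pin1_c [340. 204. 358. 215.] 0.71
top pin1_c [159.  83. 175. 159.] 0.48
top switch [390. 195. 414. 220.] 0.69
top 3 [264. 125.] [0.7461 0.0285 0.0899] [0.0015 0.0023 0.0038]
top 3 [271. 129.] [0.7379 0.0138 0.089 ] [0.0022 0.0045 0.0005]
top 24 [392. 134.] [ 0.7342 -0.2586  0.0917] [0.0094 0.0122 0.0051]
top 26 [362. 183.] [ 0.6216 -0.1892  0.0978] [0.0095 0.0108 0.0114]
top 27 [333. 189.] [ 0.6076 -0.1274  0.0966] [0.0109 0.0109 0.0129]
top 28 [349. 194.] [ 0.5974 -0.1632  0.0959] [0.0111 0.0119 0.015 ]
top 3 [407. 196.] [ 0.5964 -0.2931  0.0896] [0.0044 0.0025 0.0019]
top 29 [365. 199.] [ 0.5875 -0.1983  0.0969] [0.0112 0.0113 0.0128]
top 3 [408. 202.] [ 0.5831 -0.2958  0.0887] [0.0044 0.002  0.0014]
top 8 [406. 207.] [ 0.5718 -0.2922  0.0892] [0.0091 0.0093 0.0022]
top 29 [352. 210.] [ 0.5624 -0.1708  0.0964] [0.011  0.0113 0.0127]
top 27 [165. 210.] [0.5497 0.2397 0.0974] [0.0092 0.0106 0.0148]
top 28 [186. 263.] [0.4354 0.1887 0.097 ] [0.0107 0.0105 0.0164]
top 26 [355. 264.] [ 0.4416 -0.1789  0.0918] [0.0109 0.0103 0.0074]
side pin1_c [283. 277. 302. 312.] 0.87
side pin1_c [303. 257. 320. 283.] 0.41
side pin1_c [295. 286. 326. 292.] 0.2
side switch [301. 338. 336. 364.] 0.59
side switch [315. 279. 336. 313.] 0.35
side 24 [248. 158.] [0.5503 0.2371 0.0956] [0.0091 0.0111 0.0138]
side 32 [204. 176.] [0.4356 0.1874 0.0951] [0.0113 0.0123 0.013 ]
side 47 [310. 260.] [ 0.6089 -0.128   0.0953] [0.012  0.0135 0.0133]
side 51 [310. 274.] [ 0.5989 -0.1642  0.0953] [0.012  0.0124 0.0141]
side 48 [292. 281.] [ 0.5633 -0.1721  0.0954] [0.0105 0.0112 0.0131]
side 55 [327. 283.] [ 0.6234 -0.1915  0.0954] [0.0119 0.0122 0.0141]
side 58 [310. 290.] [ 0.5887 -0.1996  0.0954] [0.0115 0.0125 0.0136]
side 39 [228. 298.] [ 0.4435 -0.1795  0.0914] [0.0111 0.0143 0.0064]
side 38 [400. 303.] [ 0.7363 -0.2591  0.0913] [0.0111 0.0123 0.0066]
side 3 [321. 340.] [ 0.5791 -0.2978  0.089 ] [0.0017 0.0029 0.0016]
```

```bash
ls pics
```

```text
side0.png
side_z.png
top0.png
top_z.png
wrist0.png
```

View pics/top_z.png

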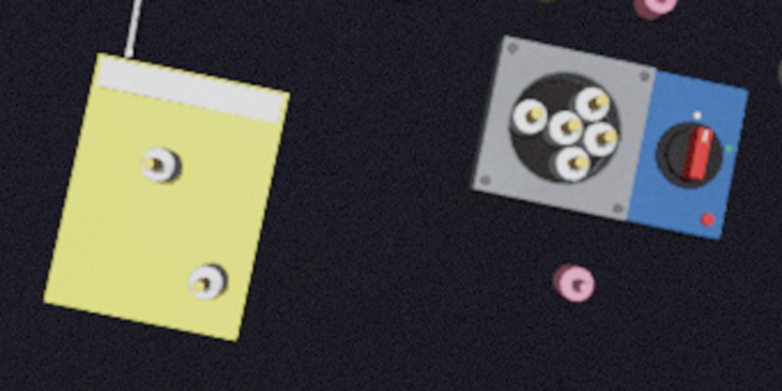

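View pics/side_z.png

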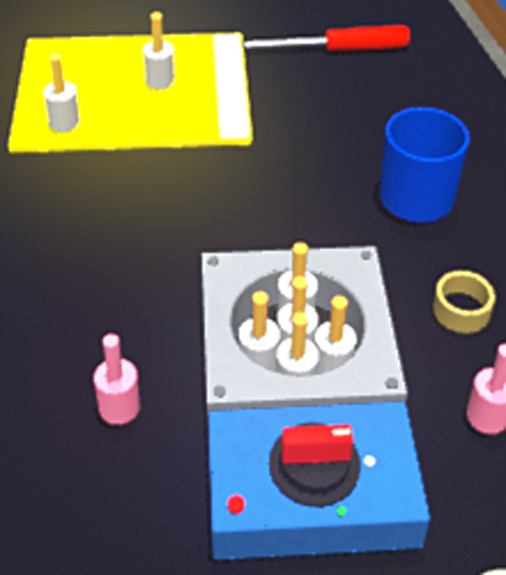

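Run:
```python
from h import *
for n in("top","side"):
    f=np.load(n+".npz");p,W=f['p'].astype(int),f['W']
    roi=(W[...,0]>.45)&(W[...,0]<.75)&(W[...,1]<0)&(W[...,1]>-.4)
    sat=p.max(-1)-p.min(-1)
    g=roi&(abs(W[...,2]-.052)<.004)&(sat<25)&(p.max(-1)>70)
    q=W[g][:,:2].astype(np.float32)
    print(n,g.sum(),W[g][:,2].mean(),cv2.minAreaRect(q))
    # whole-block grid: well rim: for block points inside radius<.066 of centre, inner edge by angle
    c=np.array(cv2.minAreaRect(q)[0]);best=None
    from scipy.optimize import least_squares
    def edge(c):
        d=q-c;a=np.arctan2(d[:,1],d[:,0]);r=np.hypot(*d.T);o=[]
        for k in range(36):
            s=(a>=-np.pi+k*np.pi/18)&(a<-np.pi+(k+1)*np.pi/18)
            if s.sum()>3:o.append(q[s][np.argmin(r[s])])
        return np.array(o)
    e=edge(c);s=least_squares(lambda v:np.hypot(*(e-v[:2]).T)-v[2],[*c,.056],loss='soft_l1',f_scale=.001);print('rim',s.x,len(e))
    b=roi&(abs(W[...,2]-.044)<.005)&(p[...,2]>p[...,0]+60)
    print('panel',cv2.minAreaRect(W[b][:,:2].astype(np.float32)))
    r=roi&(W[...,2]>.07)&(p[...,0]>p[...,1]+80)&(p[...,0]>p[...,2]+80)
    rr=cv2.minAreaRect(W[r][:,:2].astype(np.float32));print('bar',rr,W[r][:,2].max())
    y=(W[...,1]>.05)&(p[...,0]>150)&(p[...,1]>150)&(p[...,2]<140)&(abs(W[...,2]-.008)<.006)&(W[...,1]<.4)&(W[...,0]>.3)
    print('board',cv2.minAreaRect(W[y][:,:2].astype(np.float32)),np.median(W[y][:,2]))
    # pin barrel tops
    for P in [(.55,.238),(.4355,.188),(.608,-.1277),(.598,-.1637),(.563,-.1715),(.6225,-.190),(.588,-.199)]:
        m=(np.hypot(W[...,0]-P[0],W[...,1]-P[1])<.012)&(W[...,2]>.062)&(W[...,2]<.104)
        h=(np.hypot(W[...,0]-P[0],W[...,1]-P[1])<.025)&(W[...,2]>.048)&(W[...,2]<.060)&(sat<40)&(p.max(-1)>100)
        q1=W[m][:,:2].astype(np.float32);q2=W[h][:,:2].astype(np.float32)
        print(P,m.sum(),np.round(np.array(cv2.minEnclosingCircle(q1)[0]),4),h.sum(),(np.round(np.array(cv2.minEnclosingCircle(q2)[0]),4),cv2.minEnclosingCircle(q2)[1]))
```

```text
top 2865 0.0531494306959054 ((0.5943710803985596, -0.23629875481128693), (0.3199457824230194, 0.17275331914424896), 86.89462280273438)
rim [ 0.55029976 -0.34384124  0.11926004] 22
panel ((0.6145163178443909, -0.163114532828331), (0.3819901645183563, 0.1642497181892395), 72.2518539428711)
bar ((0.5740936994552612, -0.29014602303504944), (0.014508051797747612, 0.04852428287267685), 78.88985443115234) 0.09022751546321801
board ((0.5166410803794861, 0.24025146663188934), (0.20296578109264374, 0.2619263827800751), 79.87097930908203) 0.009557004809075398
(0.55, 0.238) 39 [0.5485 0.2397] 126 (array([0.5496, 0.2403]), 0.01683974638581276)
(0.4355, 0.188) 37 [0.434  0.1885] 133 (array([0.4346, 0.1895]), 0.016831684857606888)
(0.608, -0.1277) 37 [ 0.6075 -0.1274] 179 (array([ 0.6081, -0.1276]), 0.024898730218410492)
(0.598, -0.1637) 39 [ 0.5968 -0.1632] 194 (array([ 0.598 , -0.1639]), 0.024928566068410873)
(0.563, -0.1715) 39 [ 0.5629 -0.1711] 189 (array([ 0.5629, -0.1715]), 0.02502087876200676)
(0.6225, -0.19) 41 [ 0.6214 -0.189 ] 188 (array([ 0.6222, -0.1899]), 0.024874316528439522)
(0.588, 
[... 564 characters left out ...]
031805992126, 0.2644053101539612), 79.9188003540039) 0.009330415827400577
(0.55, 0.238) 66 [0.5513 0.2378] 75 (array([0.5509, 0.2381]), 0.01773466356098652)
(0.4355, 0.188) 77 [0.4359 0.1877] 91 (array([0.436 , 0.1864]), 0.017336701974272728)
(0.608, -0.1277) 87 [ 0.6079 -0.1283] 149 (array([ 0.608 , -0.1276]), 0.02497037872672081)
(0.598, -0.1637) 95 [ 0.5982 -0.1646] 166 (array([ 0.5984, -0.1637]), 0.024988731369376183)
(0.563, -0.1715) 101 [ 0.5634 -0.1728] 250 (array([ 0.5632, -0.1712]), 0.02493464946746826)
(0.6225, -0.19) 109 [ 0.6237 -0.1906] 256 (array([ 0.622 , -0.1901]), 0.02480190061032772)
(0.588, -0.199) 113 [ 0.588  -0.2001] 287 (array([ 0.5879, -0.199 ]), 0.024980442598462105)
```

```bash
cat >> h.py <<'E'
from scipy.spatial.transform import Rotation as Ro
def go(pos,yaw=None):
    "shift in tool mm and turn to bring TCP to pos, jaws yaw deg, tool down"
    s=get_state();R=Ro.from_rotvec(s['tcp_rot'])
    d=R.inv().apply(np.array(pos)-s['eef_pos'])*1000
    M=R.as_matrix();cur=np.degrees(np.arctan2(M[1,1],M[0,1]))
    if yaw is None: yaw=cur
    yaw=cur+((yaw-cur+90)%180-90)
    y=np.radians(yaw);Y=np.array([np.cos(y),np.sin(y),0]);Z=np.array([0,0,-1.]);X=np.cross(Y,Z)
    w=(R.inv()*Ro.from_matrix(np.stack([X,Y,Z],1))).as_rotvec()
    print('shift',np.round(d,1),'turn',np.round(w,4),'yaw',round(cur,2),'->',round(yaw,2),'pos',np.round(s['eef_pos'],4),'w',round(s['width'],4),'F',np.round(s['contact_force'],1),'t',s['clock'],'q6',round(s['q'][5],2))
E
python3 -c "
from h import *
go((.5498,.239,.19))"
```

```text
shift [-415.6  -92.9   41.2] turn [-0.0001 -0.     -0.    ] yaw 67.38 -> 67.38 pos [0.2019 0.4846 0.2312] w 0.0856 F [ 0.1  0.3 -0.2] t 0.45 q6 1.42
```

```bash
python3 -m pendant '[[-16,-4,0,0,0,0,1],[-46,-10,2,0,0,0,1],[-80,-18,6,0,0,0,1],[-116,-26,10,0,0,0,1],[-152,-34,14,0,0,0,1],[-188,-42,18,0,0,0,1],[-224,-50,22,0,0,0,0.6],[-260,-58,26,0,0,0,0.3],[-296,-66,30,0,0,0,0],[-332,-74,34,0,0,0,0],[-364,-81,37,0,0,0,0],[-390,-87,39,0,0,0,0],[-408,-91,41,0,0,0,0],[-416,-93,41,0,0,0,0],[-416,-93,41,0,0,0,0],[-416,-93,41,0,0,0,0]]' 40
python3 - <<'E'
from h import *
go((.5498,.239,.19))
p,d=get_image("wrist");np.savez("w1.npz",p=p,d=d,pos=get_state()['eef_pos'],rot=get_state()['tcp_rot'])
cv2.imwrite("pics/w1.png",p[:,:,::-1])
E
```

```text
clock: 1.78
eef_pos: [0.5496, 0.2393, 0.1903]
tcp_rot: [-0.616, -3.08, -0.0]
contact_force: [-0.5, 0.2, 0.1]
width: 0.0429
shift [-0.3 -0.1  0.3] turn [-0.     -0.0004 -0.    ] yaw 67.39 -> 67.39 pos [0.5496 0.2393 0.1903] w 0.0429 F [-0.5  0.2  0.1] t 1.7833 q6 0.67
```

View pics/w1.png

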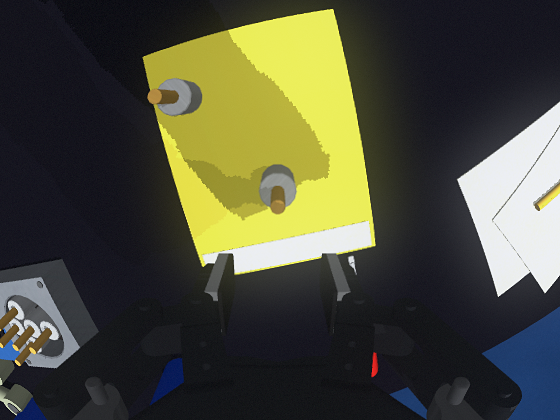

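```bash
cat >> h.py <<'E'
def wcloud(f):
    p,d=f['p'],f['d'];c=camera_params("wrist");v,u=np.mgrid[0:420,0:560]
    x=(u-c['cx'])/c['fx'];y=(v-c['cy'])/c['fy'];th=np.hypot(x,y);k=np.where(th>1e-9,np.tan(th)/np.maximum(th,1e-9),1)
    X=np.stack([x*k*d,y*k*d,d],-1);T=c['T_tool_cam']
    W=(X@T[:3,:3].T+T[:3,3])@Ro.from_rotvec(f['rot']).as_matrix().T+f['pos']
    W[(d==0)|(th>1.3)]=np.nan
    return p.astype(int),W
def grab(name):
    s=get_state();p,d=get_image("wrist");np.savez(name+".npz",p=p,d=d,pos=s['eef_pos'],rot=s['tcp_rot']);cv2.imwrite(f"pics/{name}.png",p[:,:,::-1]);return np.load(name+".npz")
def pinfit(W,P,r=.012):
    m=(np.hypot(W[...,0]-P[0],W[...,1]-P[1])<r)&(W[...,2]>.062)&(W[...,2]<.097)
    if m.sum()<5:return None
    # circle fit radius 6mm on visible side
    from scipy.optimize import least_squares
    q=W[m];s=least_squares(lambda v:np.hypot(q[:,0]-v[0],q[:,1]-v[1])-.006,P,loss='soft_l1',f_scale=.001)
    h=(np.hypot(W[...,0]-P[0],W[...,1]-P[1])<.019)&(abs(W[...,2]-.054)<.004)
    c2=cv2.minEnclosingCircle(W[h][:,:2].astype(np.float32)) if h.sum()>5 else None
    return m.sum(),np.round(s.x,4),np.round(c2[0],4) if c2 else None,c2 and round(c2[1],4)
E
python3 - <<'E'
from h import *
p,W=wcloud(np.load("w1.npz"))
for P in [(.55,.239),(.4355,.188)]:
    print(pinfit(W,P))
m=(p[...,0]>150)&(p[...,2]<100)&(abs(W[...,2])<.02);print('board z',np.median(W[m][:,2]))
E
```

```text
(np.int64(161), array([0.5486, 0.2406]), array([0.5483, 0.2407]), 0.017)
(np.int64(190), array([0.4331, 0.189 ]), array([0.4334, 0.1892]), 0.0171)
board z 0.007945696717965411
```

```bash
python3 -m pendant '[[1,0.6,10,0,0,0,0],[1.3,0.6,30,0,0,0,0],[1.3,0.6,55,0,0,0,0],[1.3,0.6,80,0,0,0,0],[1.3,0.6,100,0,0,0,0],[1.3,0.6,115,0,0,0,0],[1.3,0.6,122,0,0,0,0],[1.3,0.6,126,0,0,0,0],[1.3,0.6,126,0,0,0,0],[1.3,0.6,126,0,0,0,-0.3],[1.3,0.6,126,0,0,0,-0.5],[1.3,0.6,126,0,0,0,-0.65],[1.3,0.6,126,0,0,0,-0.8],[1.3,0.6,126,0,0,0,-1],[1.3,0.6,126,0,0,0,-1],[1.3,0.6,126,0,0,0,-1],[1.3,0.6,126,0,0,0,-1],[1.3,0.6,126,0,0,0,-1]]' 50
python3 - <<'E'
from h import *
go((.5487,.2404,.0645))
p,W=wcloud(grab("w2"))
print(get_state()['moment'])
E
```

```text
clock: 3.33
eef_pos: [0.5496, 0.2399, 0.0652]
tcp_rot: [0.616, 3.079, 0.001]
contact_force: [-0.8, -0.0, 6.5]
width: 0.0106
shift [1.1 0.1 0.7] turn [ 0.0008  0.0011 -0.    ] yaw 67.37 -> 67.37 pos [0.5496 0.2399 0.0652] w 0.0106 F [-0.8 -0.   6.5] t 3.3333 q6 0.67
[-0.12446116  0.16570614  0.02396325]
```

View pics/w2.png

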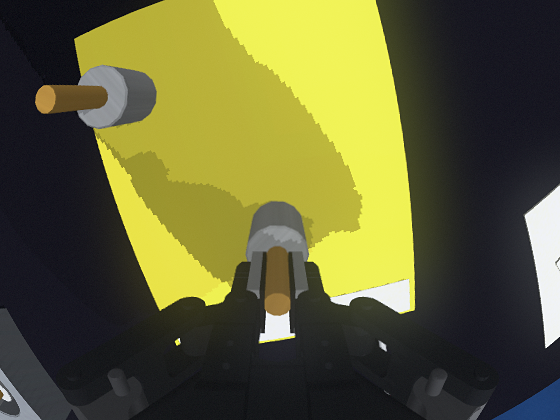

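```bash
python3 -m pendant '[[0,0,-2,0,0,0,-1],[0,0,-6,0,0,0,-1],[0,0,-14,0,0,0,-1],[0,0,-26,0,0,0,-1],[0,0,-42,0,0,0,-1],[0,0,-60,0,0,0,-1],[0,0,-78,0,0,0,-1],[0,0,-94,0,0,0,-1],[0,0,-106,0,0,0,-1],[0,0,-113,0,0,0,-1],[0,0,-116,0,0,0,-1],[0,0,-116,0,0,0,-1],[0,0,-116,0,0,0,-1]]'
python3 - <<'E'
from h import *
f=grab("w3");go((.6,-.16,.18))
p,W=wcloud(f)
R=Ro.from_rotvec(f['rot']).as_matrix();L=(W-f['pos'])@R  # tool frame
m=(np.hypot(L[...,0],L[...,1])<.03)&(L[...,2]>.005)&(L[...,2]<.07)
for a,b in((.006,.014),(.014,.03),(.03,.055),(.055,.065)):
    k=m&(L[...,2]>a)&(L[...,2]<b);q=L[k]
    if len(q): print(a,b,len(q),q.min(0).round(4),q.max(0).round(4))
k=m&(L[...,2]>.014)&(L[...,2]<.058);q=L[k]
from scipy.optimize import least_squares
s=least_squares(lambda v:np.hypot(q[:,0]-v[0]-v[2]*(q[:,2]-.02),q[:,1]-v[1]-v[3]*(q[:,2]-.02))-.017,[0,0,0,0],loss='soft_l1',f_scale=.001);print(s.x)
E
```

```text
clock: 4.47
eef_pos: [0.549, 0.2397, 0.1798]
tcp_rot: [-0.616, -3.08, 0.001]
contact_force: [0.0, 0.0, -4.4]
width: 0.0105
shift [-201.  -349.3   -0.4] turn [-0.0007 -0.0009 -0.    ] yaw 67.38 -> 67.38 pos [0.5489 0.2397 0.1795] w 0.0106 F [-0.3  0.2 -4.2] t 4.5167 q6 0.67
0.006 0.014 1387 [-0.0033 -0.0166  0.006 ] [0.0181 0.0165 0.014 ]
0.014 0.03 538 [ 0.0054 -0.016   0.014 ] [0.0182 0.0151 0.0299]
0.03 0.055 593 [ 0.0025 -0.0166  0.0301] [0.0181 0.0149 0.0549]
0.055 0.065 1 [0.0168 0.0051 0.0552] [0.0168 0.0051 0.0552]
[ 6.33373151e-04 -9.05356790e-05  2.96797868e-04  2.06551043e-04]
```

View pics/w3.png

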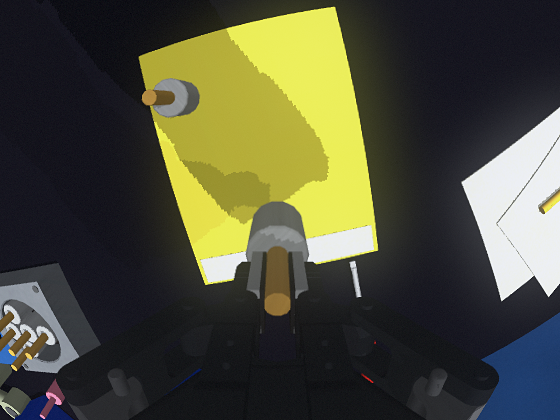

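```bash
python3 -c "
from h import *
go((.6334,-.155,.18),104)"
```

```text
shift [-229.9 -331.8   -0.4] turn [-4.000e-04 -1.100e-03 -6.392e-01] yaw 67.38 -> 104.0 pos [0.5489 0.2397 0.1795] w 0.0106 F [-0.3  0.2 -4.2] t 4.5167 q6 0.67
```

```bash
python3 -m pendant '[[-5,-7,-2,0,0,0,-1],[-15,-22,-4,0,0,-0.04,-1],[-29,-42,-5,0,0,-0.09,-1],[-45,-65,-5,0,0,-0.14,-1],[-62,-90,-5,0,0,-0.19,-1],[-80,-116,-5,0,0,-0.24,-1],[-98,-142,-5,0,0,-0.29,-1],[-116,-168,-5,0,0,-0.34,-1],[-134,-194,-5,0,0,-0.39,-1],[-152,-220,-5,0,0,-0.44,-1],[-170,-246,-5,0,0,-0.49,-1],[-187,-270,-5,0,0,-0.54,-1],[-202,-292,-5,0,0,-0.58,-1],[-214,-309,-5,0,0,-0.61,-1],[-223,-322,-5,0,0,-0.63,-1],[-228,-329,-5,0,0,-0.639,-1],[-230,-332,-5,0,0,-0.639,-1],[-230,-332,-5,0,0,-0.639,-1],[-230,-332,-5,0,0,-0.639,-1]]'
cat >> h.py <<'E'
from scipy.optimize import least_squares
def wellfit(f):
    p,W=wcloud(f)
    roi=(W[...,0]>.45)&(W[...,0]<.75)&(W[...,1]<0)&(W[...,1]>-.4)
    print('block z',np.median(W[roi&(abs(W[...,2]-.052)<.006)][:,2]))
    sat=p.max(-1)-p.min(-1)
    g=roi&(abs(W[...,2]-.052)<.002)&(sat<25)&(p.max(-1)>70)
    c=np.array([.598,-.1637]);d=W[...,:2]-c
    r=np.hypot(d[...,0],d[...,1]);a=np.arctan2(d[...,1],d[...,0]);e=[]
    for k in range(48):
        s=g&(r>.0535)&(r<.07)&(np.floor((a+np.pi)/(2*np.pi)*48)==k)
        if s.sum()>4: i=np.argmin(r[s]);e.append(W[s][i,:2])
    e=np.array(e)
    if len(e)>6:
        s=least_squares(lambda v:np.hypot(*(e-v[:2]).T)-v[2],[*c,.056],loss='soft_l1',f_scale=.0005);print('rim',s.x.round(4),len(e))
    for n,P in zip("MABCD",[(.598,-.1637),(.608,-.1277),(.563,-.1715),(.6225,-.190),(.588,-.199)]):
        print(n,pinfit(W,P))
E
python3 - <<'E'
from h import *
go((.6334,-.155,.185),104)
wellfit(grab("w4"))
E
```

```text
clock: 6.1
eef_pos: [0.6336, -0.1545, 0.1852]
tcp_rot: [0.382, -3.118, -0.001]
contact_force: [-1.6, 0.4, -3.0]
width: 0.0104
shift [ 0.3 -0.5  0.2] turn [ 0.0005 -0.0003 -0.0004] yaw 103.98 -> 104.0 pos [ 0.6336 -0.1545  0.1852] w 0.0104 F [-1.6  0.4 -3. ] t 6.1 q6 -0.61
block z 0.05196450875269032
rim [ 0.597  -0.1634  0.0557] 44
M (np.int64(88), array([ 0.5973, -0.1635]), array([ 0.5979, -0.1649]), 0.0182)
A (np.int64(165), array([ 0.6076, -0.1278]), array([ 0.6074, -0.1268]), 0.0183)
B None
C (np.int64(158), array([ 0.6219, -0.19  ]), array([ 0.6228, -0.1906]), 0.0184)
D (np.int64(79), array([ 0.5873, -0.1989]), array([ 0.5887, -0.1981]), 0.0183)
```

View pics/w4.png

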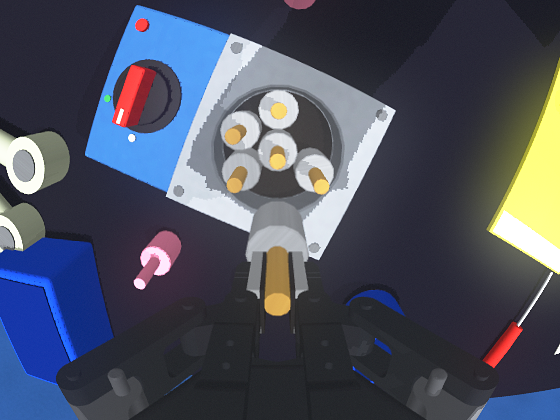

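```bash
cat >> h.py <<'E'
def gap(wc,nb,guess,rw=.056):
    nb=np.array(nb);wc=np.array(wc)
    from scipy.optimize import minimize
    f=lambda v:-min(np.hypot(*(nb-v).T).min()-.034, rw-.017-np.hypot(*(v-wc)))
    s=minimize(f,guess,method='Nelder-Mead',options=dict(initial_simplex=np.array(guess)+np.array([[0,0],[.003,0],[0,.003]]),xatol=1e-5,fatol=1e-6))
    return s.x,-s.fun
E
python3 - <<'E'
from h import *
wc=(.597,-.1634)
g,c=gap(wc,[(.5973,-.1635),(.6076,-.1278),(.6219,-.19)],(.633,-.155));print(g,c)
R=Ro.from_rotvec(get_state()['tcp_rot']).as_matrix()
t=np.append(g,.185)-R@np.array([.0006,0,0]);go(t,104)
E
```

```text
[ 0.63248907 -0.15431805] 0.0023672729404950812
shift [0.5 0.2 0.3] turn [ 0.0003 -0.0001  0.0002] yaw 104.01 -> 104.0 pos [ 0.6336 -0.1542  0.1853] w 0.0104 F [ 0.3  0.1 -3.8] t 6.15 q6 -0.61
```

```bash
python3 -m pendant '[[0.5,0.2,5,0,0,0,-1],[0.5,0.2,16,0,0,0,-1],[0.5,0.2,30,0,0,0,-1],[0.5,0.2,44,0,0,0,-1],[0.5,0.2,56,0,0,0,-1],[0.5,0.2,63,0,0,0,-1],[0.5,0.2,66,0,0,0,-1],[0.5,0.2,66,0,0,0,-1]]'
python3 - <<'E'
from h import *
go((.6331,-.1542,.066),104)
wellfit(grab("w5"))
E
```

```text
clock: 6.82
eef_pos: [0.633, -0.1546, 0.1189]
tcp_rot: [0.383, -3.117, -0.001]
contact_force: [-0.1, 0.3, -3.8]
width: 0.0107
shift [-0.2  0.3 52.9] turn [ 0.0005 -0.0006  0.0002] yaw 104.01 -> 104.0 pos [ 0.633  -0.1546  0.1189] w 0.0107 F [-0.1  0.3 -3.8] t 6.8167 q6 -0.61
block z 0.051968437169150554
rim [ 0.5972 -0.1634  0.0554] 44
M (np.int64(227), array([ 0.5975, -0.1635]), array([ 0.5979, -0.1649]), 0.0184)
A (np.int64(382), array([ 0.6076, -0.1277]), array([ 0.6075, -0.1268]), 0.0182)
B None
C (np.int64(380), array([ 0.622, -0.19 ]), array([ 0.6224, -0.1908]), 0.0182)
D (np.int64(212), array([ 0.5869, -0.1991]), array([ 0.5885, -0.1981]), 0.0185)
```

View pics/w5.png

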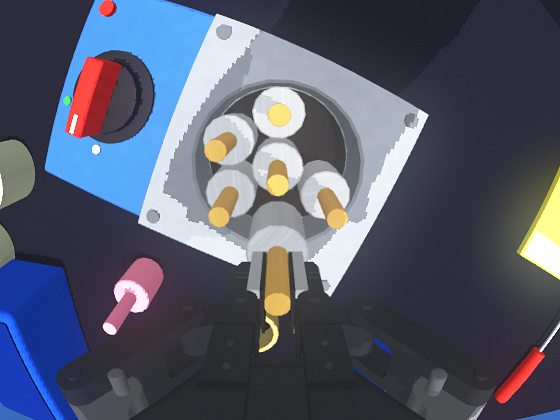

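```bash
python3 -m pendant '[[0,0,4,0,0,0,-1],[0,0,12,0,0,0,-1],[0,0,20,0,0,0,-1],[0,0,28,0,0,0,-1],[0,0,36,0,0,0,-1],[0,0,42,0,0,0,-1],[0,0,46,0,0,0,-1],[0,0,48,0,0,0,-1],[0,0,49,0,0,0,-1],[0,0,50,0,0,0,-1],[0,0,51,0,0,0,-1],[0,0,51,0,0,0,-1]]'
python3 -c "
from h import *
go((.633,-.1542,.065),104);print(get_state()['moment'])"
```

```text
clock: 7.87
eef_pos: [0.6334, -0.1551, 0.0684]
tcp_rot: [-0.383, 3.118, -0.0]
contact_force: [1.5, -0.1, -4.5]
width: 0.0104
shift [0.1 0.9 3.4] turn [-0.0002  0.0002 -0.0002] yaw 103.99 -> 104.0 pos [ 0.6334 -0.1551  0.0684] w 0.0104 F [ 1.5 -0.1 -4.5] t 7.8667 q6 -0.61
[-0.01694723 -0.0175764  -0.0338707 ]
```

```bash
python3 -m pendant '[[0,0.4,0.8,0,0,0,-1],[0,0.5,1.5,0,0,0,-1],[0,0.5,2.2,0,0,0,-1],[0,0.5,2.8,0,0,0,-1],[0,0.5,3.2,0,0,0,-1],[0,0.5,3.2,0,0,0,-1]]'
```

```text
clock: 8.37
eef_pos: [0.6332, -0.1546, 0.0652]
tcp_rot: [-0.383, 3.118, -0.0]
contact_force: [-0.2, -0.3, -2.0]
width: 0.011
```

```bash
python3 -m pendant '[[0,0,0.3,0,0,0,-1],[0,0,0.6,0,0,0,-1],[0,0,0.6,0,0,0,-1]]'
```

```text
clock: 8.62
eef_pos: [0.6334, -0.1546, 0.0652]
tcp_rot: [-0.383, 3.117, -0.001]
contact_force: [-2.6, 1.2, 5.1]
width: 0.0103
```

```bash
python3 -m pendant '[[0,0,0,0,0,0,-0.7],[0,0,0,0,0,0,-0.6],[0,0,0,0,0,0,-0.5],[0,0,0,0,0,0,-0.45],[0,0,0,0,0,0,-0.45],[0,0,0,0,0,0,-0.45],[0,0,-3,0,0,0,-0.45],[0,0,-9,0,0,0,-0.45],[0,0,-18,0,0,0,-0.45],[0,0,-30,0,0,0,-0.45],[0,0,-44,0,0,0,-0.45],[0,0,-62,0,0,0,-0.45],[0,0,-82,0,0,0,-0.45],[0,0,-102,0,0,0,-0.45],[0,0,-116,0,0,0,-0.45],[0,0,-120,0,0,0,-0.45],[0,0,-120,0,0,0,-0.45]]'
python3 - <<'E'
from h import *
go((.434,.1895,.185),44)
f=grab("w6");wellfit(f);p,W=wcloud(f);print(pinfit(W,(.633,-.1545)))
E
```

```text
clock: 10.03
eef_pos: [0.6337, -0.1547, 0.186]
tcp_rot: [-0.382, 3.116, -0.002]
contact_force: [0.1, 0.3, -0.8]
width: 0.0234
shift [1.105e+02 3.823e+02 2.000e-01] turn [-2.0000e-04  2.5000e-03  1.0471e+00] yaw 103.99 -> 44.0 pos [ 0.6337 -0.1547  0.186 ] w 0.0234 F [ 0.1  0.3 -0.8] t 10.0333 q6 -0.61
block z 0.05198756387005948
rim [ 0.5971 -0.1634  0.0557] 48
M (np.int64(91), array([ 0.5973, -0.1635]), array([ 0.5989, -0.1639]), 0.0184)
A (np.int64(160), array([ 0.6076, -0.1278]), array([ 0.6076, -0.1269]), 0.0183)
B None
C (np.int64(157), array([ 0.6219, -0.19  ]), array([ 0.6224, -0.191 ]), 0.0183)
D (np.int64(80), array([ 0.5874, -0.1989]), array([ 0.5886, -0.1994]), 0.0187)
(np.int64(177), array([ 0.6325, -0.1548]), array([ 0.6324, -0.1553]), 0.0171)
```

View pics/w6.png

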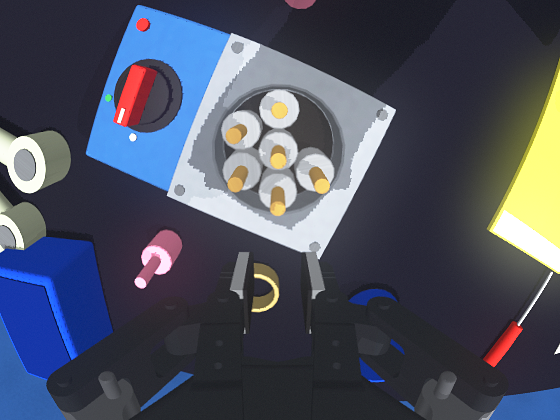

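```bash
python3 -m pendant '[[2,7,0,0,0,0,-0.4],[7,22,0,0,0,0.05,-0.2],[13,46,0,0,0,0.12,0],[21,74,0,0,0,0.2,0],[30,104,0,0,0,0.28,0],[39,134,0,0,0,0.37,0],[48,164,0,0,0,0.46,0],[56,194,0,0,0,0.55,0],[65,224,0,0,0,0.64,0],[74,254,0,0,0,0.73,0],[82,284,0,0,0,0.82,0],[90,312,0,0,0,0.9,0],[98,338,0,0,0,0.97,0],[104,360,0,0,0,1.02,0],[108,374,0,0,0,1.047,0],[110.5,381,0,0,0,1.047,0],[110.5,382,0,0,0,1.047,0],[110.5,382,0,0,0,1.047,0],[110.5,382,0,0,0,1.047,0]]'
python3 - <<'E'
from h import *
f=grab("w7");p,W=wcloud(f);r=pinfit(W,(.434,.189));print(r)
P=r[1];go((P[0],P[1],.0645),44)
E
```

```text
clock: 11.67
eef_pos: [0.4338, 0.1888, 0.1842]
tcp_rot: [-1.227, -2.892, 0.001]
contact_force: [-0.2, -0.3, -0.1]
width: 0.0426
(np.int64(176), array([0.434 , 0.1889]), array([0.4336, 0.1888]), 0.017)
shift [1.000e-01 2.000e-01 1.198e+02] turn [-0.0003 -0.     -0.0002] yaw 43.99 -> 44.0 pos [0.4339 0.1887 0.1843] w 0.0424 F [-0.1 -0.2  0.3] t 11.7167 q6 1.04
```

View pics/w7.png

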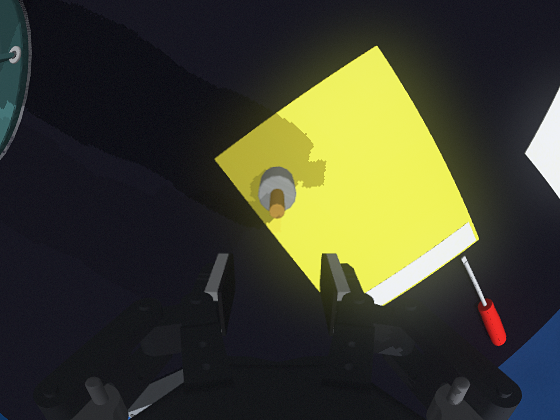

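Pin at (278,190), centred between the fingers; descend and grip.

```bash
python3 -m pendant '[[0,0,8,0,0,0,0],[0,0,25,0,0,0,0],[0,0,50,0,0,0,0],[0,0,75,0,0,0,0],[0,0,95,0,0,0,0],[0,0,109,0,0,0,0],[0,0,116,0,0,0,0],[0,0,119,0,0,0,0],[0,0,119,0,0,0,0],[0,0,119,0,0,0,-0.3],[0,0,119,0,0,0,-0.5],[0,0,119,0,0,0,-0.65],[0,0,119,0,0,0,-0.8],[0,0,119,0,0,0,-1],[0,0,119,0,0,0,-1],[0,0,119,0,0,0,-1],[0,0,119,0,0,0,-1],[0,0,119,0,0,0,-1]]' 50
python3 -m pendant '[[0,0,-2,0,0,0,-1],[0,0,-6,0,0,0,-1],[0,0,-14,0,0,0,-1],[0,0,-26,0,0,0,-1],[0,0,-42,0,0,0,-1],[0,0,-60,0,0,0,-1],[0,0,-78,0,0,0,-1],[0,0,-94,0,0,0,-1],[0,0,-108,0,0,0,-1],[0,0,-116,0,0,0,-1],[0,0,-119,0,0,0,-1],[0,0,-119,0,0,0,-1],[0,0,-119,0,0,0,-1]]'
cat >> h.py <<'E'
def held(f):
    p,W=wcloud(f);R=Ro.from_rotvec(f['rot']).as_matrix();L=(W-f['pos'])@R
    m=(np.hypot(L[...,0],L[...,1])<.03)&(L[...,2]>.014)&(L[...,2]<.058);q=L[m]
    s=least_squares(lambda v:np.hypot(q[:,0]-v[0]-v[2]*(q[:,2]-.02),q[:,1]-v[1]-v[3]*(q[:,2]-.02))-.017,[0,0,0,0],loss='soft_l1',f_scale=.001)
    print('held',s.x.round(4),len(q),q[:,2].max())
E
python3 - <<'E'
from h import *
f=grab("w8");held(f)
# gap 2: neighbours M,A,B  (B from fixed cams, shifted by wrist-minus-fixed)
g,c=gap((.597,-.1634),[(.5973,-.1635),(.6076,-.1278),(.5626,-.1715)],(.572,-.137));print(g,c)
go((g[0],g[1],.187),44)
E
```

```text
clock: 13.22
eef_pos: [0.4339, 0.1894, 0.0661]
tcp_rot: [1.227, 2.891, 0.001]
contact_force: [-1.6, -1.0, 6.3]
width: 0.0104
clock: 14.3
eef_pos: [0.4333, 0.1894, 0.184]
tcp_rot: [-1.227, -2.891, 0.001]
contact_force: [-0.6, 0.6, -4.0]
width: 0.0105
held [-0.0006 -0.0001 -0.0006 -0.0008] 1189 0.056115423178456816
[ 0.57225405 -0.13641887] 0.0023816007422942168
shift [-330.9 -126.3   -3.3] turn [-0.001  -0.0006  0.0001] yaw 44.0 -> 44.0 pos [0.4332 0.1893 0.1838] w 0.0102 F [ 0.7 -0.4 -4.5] t 14.35 q6 1.04
```

View pics/w8.png

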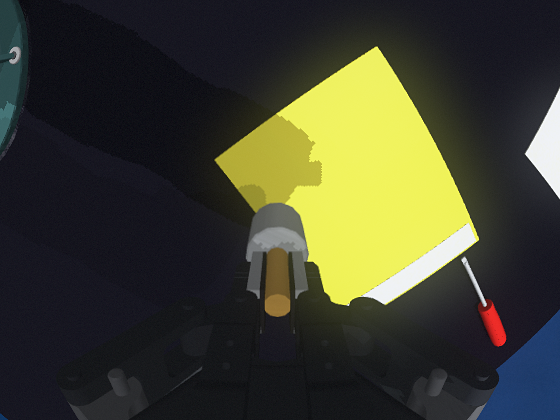

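```bash
python3 -m pendant '[[-7,-3,-2,0,0,0,-1],[-21,-8,-4,0,0,0,-1],[-40,-15,-5,0,0,0,-1],[-64,-24,-5,0,0,0,-1],[-90,-34,-5,0,0,0,-1],[-116,-44,-5,0,0,0,-1],[-142,-54,-5,0,0,0,-1],[-168,-64,-5,0,0,0,-1],[-194,-74,-5,0,0,0,-1],[-220,-84,-5,0,0,0,-1],[-246,-94,-5,0,0,0,-1],[-270,-103,-5,0,0,0,-1],[-292,-111,-5,0,0,0,-1],[-309,-118,-5,0,0,0,-1],[-321,-123,-5,0,0,0,-1],[-328,-125,-5,0,0,0,-1],[-331,-126,-5,0,0,0,-1],[-331,-126,-5,0,0,0,-1],[-331,-126,-5,0,0,0,-1]]'
python3 - <<'E'
from h import *
f=grab("w9");held(f);wellfit(f);p,W=wcloud(f);print(pinfit(W,(.5626,-.1715)));go((.5723,-.1364,.066),44)
E
```

```text
clock: 15.93
eef_pos: [0.5726, -0.1355, 0.1894]
tcp_rot: [-1.226, -2.892, -0.0]
contact_force: [-0.2, -0.1, -3.9]
width: 0.0103
held [-0.0006 -0.0001  0.0006 -0.0007] 1203 0.05567789989222915
block z 0.05183741048964714
rim [ 0.5973 -0.1636  0.0559] 38
M None
A (np.int64(209), array([ 0.6074, -0.1282]), array([ 0.6077, -0.1266]), 0.0179)
B (np.int64(208), array([ 0.5622, -0.1717]), array([ 0.5619, -0.1713]), 0.0171)
C None
D (np.int64(200), array([ 0.5871, -0.1989]), array([ 0.5838, -0.1994]), 0.0171)
(np.int64(208), array([ 0.5622, -0.1717]), array([ 0.5619, -0.1713]), 0.0171)
shift [ -0.6  -0.9 123.6] turn [ 0.0001 -0.0003  0.0008] yaw 44.05 -> 44.0 pos [ 0.5726 -0.1354  0.1896] w 0.0106 F [ 0.3 -0.9 -4.1] t 15.9833 q6 0.43
```

View pics/w9.png

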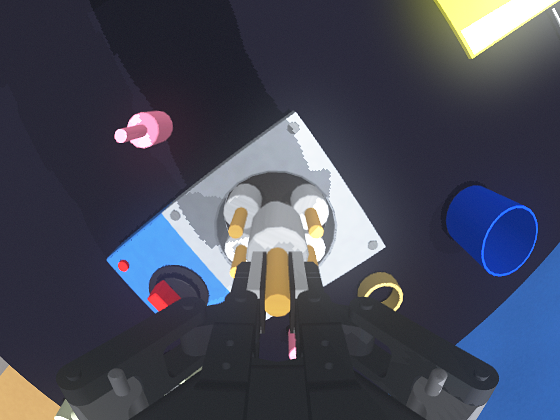

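Run:
```python
from h import *
g,c=gap((.5972,-.1635),[(.5973,-.1635),(.6075,-.128),(.5623,-.1716)],(.572,-.137));print(g,c)
R=Ro.from_rotvec(get_state()['tcp_rot']).as_matrix()
t=np.append(g,.066)-R@np.array([-.0006,0,0]);print(t);go(t,44)
```

```text
[ 0.57221653 -0.13665389] 0.0023258624729276256
[ 0.57179938 -0.13622263  0.06600016]
shift [-1.000e-01 -1.200e+00  1.236e+02] turn [ 0.0001 -0.0003  0.0008] yaw 44.05 -> 44.0 pos [ 0.5726 -0.1354  0.1896] w 0.0106 F [ 0.3 -0.9 -4.1] t 15.9833 q6 0.43
```

```bash
python3 -m pendant '[[0,-1,5,0,0,0,-1],[0,-1.2,16,0,0,0,-1],[0,-1.2,30,0,0,0,-1],[0,-1.2,44,0,0,0,-1],[0,-1.2,56,0,0,0,-1],[0,-1.2,65,0,0,0,-1],[0,-1.2,70,0,0,0,-1],[0,-1.2,70,0,0,0,-1],[0,-1.2,70,0,0,0,-1]]'
python3 - <<'E'
from h import *
f=grab("w10");held(f);wellfit(f);go((.5718,-.1362,.066),44)
E
```

```text
clock: 16.73
eef_pos: [0.5721, -0.1369, 0.1198]
tcp_rot: [1.227, 2.892, 0.0]
contact_force: [0.2, 0.0, -2.8]
width: 0.0104
held [-0.0006 -0.      0.0002 -0.0048] 1210 0.056159924135065424
block z 0.05186998488522311
rim [ 0.597  -0.1633  0.0554] 37
M None
A (np.int64(454), array([ 0.6075, -0.1278]), array([ 0.6087, -0.1275]), 0.0187)
B (np.int64(464), array([ 0.5619, -0.1717]), array([ 0.5614, -0.1712]), 0.0169)
C (np.int64(409), array([ 0.6219, -0.1903]), array([ 0.6288, -0.1957]), 0.0099)
D (np.int64(23), array([ 0.5872, -0.1987]), array([ 0.582 , -0.2017]), 0.0175)
shift [ 1.   0.2 54. ] turn [0.0003 0.0007 0.0003] yaw 44.01 -> 44.0 pos [ 0.5723 -0.137   0.12  ] w 0.0104 F [ 0.3 -0.3 -3.3] t 16.7833 q6 0.43
```

View pics/w10.png

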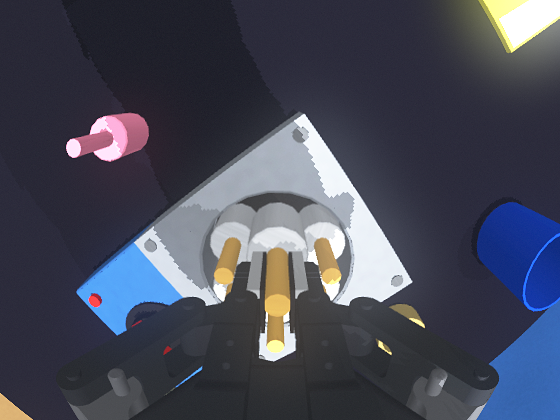

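```bash
python3 -m pendant '[[0.6,0.1,4,0,0,0,-1],[0.8,0.1,12,0,0,0,-1],[0.8,0.1,20,0,0,0,-1],[0.8,0.1,28,0,0,0,-1],[0.8,0.1,36,0,0,0,-1],[0.8,0.1,43,0,0,0,-1],[0.8,0.1,47,0,0,0,-1],[0.8,0.1,49,0,0,0,-1],[0.8,0.1,50,0,0,0,-1],[0.8,0.1,51,0,0,0,-1],[0.8,0.1,52,0,0,0,-1],[0.8,0.1,52,0,0,0,-1]]'
```

```text
clock: 17.78
eef_pos: [0.5716, -0.1364, 0.0676]
tcp_rot: [1.227, 2.892, 0.0]
contact_force: [0.3, 0.1, -4.8]
width: 0.0104
```

```bash
python3 -m pendant '[[0,0,0.5,0,0,0,-1],[0,0,1,0,0,0,-1],[0,0,1.5,0,0,0,-1],[0,0,1.8,0,0,0,-1],[0,0,1.8,0,0,0,-1]]'
```

```text
clock: 18.2
eef_pos: [0.5717, -0.1365, 0.0661]
tcp_rot: [1.227, 2.891, -0.0]
contact_force: [-2.3, 0.9, 4.0]
width: 0.0108
```

```bash
python3 -m pendant '[[0,0,0,0,0,0,-0.7],[0,0,0,0,0,0,-0.6],[0,0,0,0,0,0,-0.5],[0,0,0,0,0,0,-0.45],[0,0,0,0,0,0,-0.45],[0,0,0,0,0,0,-0.45],[0,0,-3,0,0,0,-0.45],[0,0,-9,0,0,0,-0.45],[0,0,-18,0,0,0,-0.45],[0,0,-30,0,0,0,-0.45],[0,0,-44,0,0,0,-0.45],[0,0,-62,0,0,0,-0.45],[0,0,-82,0,0,0,-0.45],[0,0,-102,0,0,0,-0.45],[0,0,-116,0,0,0,-0.45],[0,0,-120,0,0,0,-0.45],[0,0,-120,0,0,0,-0.45]]'
python3 - <<'E'
from h import *
f=grab("w11");wellfit(f)
p,d=get_image("side");cv2.imwrite("pics/s2.png",cv2.resize(p[150:400,180:400],None,fx=2.3,fy=2.3,interpolation=cv2.INTER_CUBIC)[:,:,::-1])
# switch axis: machine yaw from wc and bar
go((.5775,-.291,.185),79)
E
```

```text
clock: 19.62
eef_pos: [0.572, -0.1366, 0.1871]
tcp_rot: [1.226, 2.89, 0.0]
contact_force: [-0.3, 0.4, -0.3]
width: 0.0235
block z 0.05199944080340664
rim [ 0.5971 -0.1633  0.0556] 41
M (np.int64(213), array([ 0.5973, -0.1638]), array([ 0.5987, -0.1625]), 0.0183)
A (np.int64(217), array([ 0.6074, -0.1283]), array([ 0.6076, -0.1268]), 0.0183)
B (np.int64(213), array([ 0.5622, -0.1717]), array([ 0.5634, -0.1714]), 0.0185)
C (np.int64(250), array([ 0.6219, -0.1904]), array([ 0.6213, -0.1901]), 0.0171)
D (np.int64(66), array([ 0.5871, -0.1987]), array([ 0.5883, -0.1984]), 0.0185)
shift [-115.6 -103.     0.2] turn [-1.000e-04 -5.000e-04 -6.108e-01] yaw 44.01 -> 79.0 pos [ 0.5713 -0.1363  0.1852] w 0.0232 F [-0.4  1.  -0.8] t 19.7167 q6 0.43
```

View pics/w11.png

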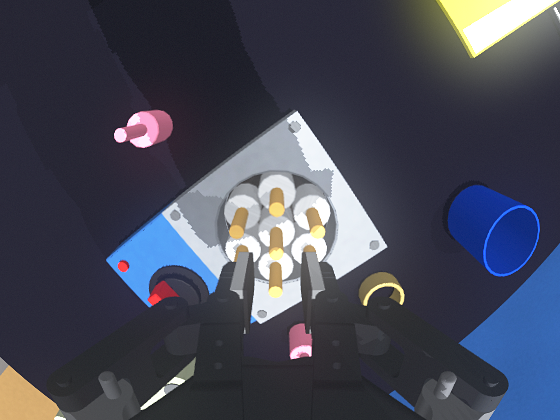

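View pics/s2.png

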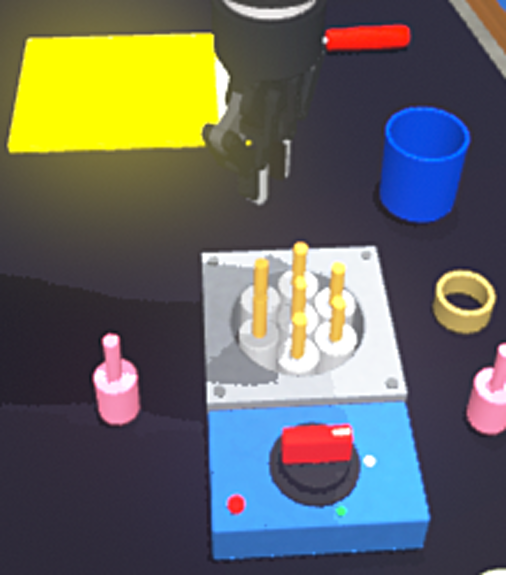

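```bash
python3 -m pendant '[[-6,-5,0,0,0,-0.04,-0.4],[-18,-16,0,0,0,-0.1,-0.2],[-34,-30,0,0,0,-0.17,0],[-50,-45,0,0,0,-0.26,0],[-67,-60,0,0,0,-0.35,0],[-83,-74,0,0,0,-0.44,0],[-98,-86,0,0,0,-0.52,0],[-109,-95,0,0,0,-0.58,0],[-115,-100,0,0,0,-0.61,0],[-117.5,-100,0,0,0,-0.614,0],[-117.5,-100,0,0,0,-0.614,0],[-117.5,-100,0,0,0,-0.614,0]]'
python3 - <<'E'
from h import *
f=grab("w12");p,W=wcloud(f)
roi=(W[...,0]>.5)&(W[...,0]<.65)&(W[...,1]<-.22)&(W[...,1]>-.36)
r=roi&(W[...,2]>.081)&(W[...,2]<.09)&(p[...,0]>p[...,1]+50)&(p[...,0]>p[...,2]+50)
print('bar',cv2.minAreaRect(W[r][:,:2].astype(np.float32)),r.sum(),np.median(W[r][:,2]))
h=roi&(abs(W[...,2]-.054)<.003)&(p.max(-1)<70);print('hub',cv2.minEnclosingCircle(W[h][:,:2].astype(np.float32)),np.median(W[h][:,2]))
b=roi&(abs(W[...,2]-.044)<.003)&(p[...,2]>p[...,0]+60);print('panel',cv2.minAreaRect(W[b][:,:2].astype(np.float32)))
go((.5735,-.2905,.062),79.4)
E
```

```text
clock: 20.72
eef_pos: [0.5811, -0.2898, 0.1851]
tcp_rot: [-0.298, -3.127, -0.001]
contact_force: [-0.2, -0.1, -0.4]
width: 0.0425
bar ((0.5738754272460938, -0.29121971130371094), (0.01332929264754057, 0.04936707392334938), 79.40410614013672) 978 0.08474216330561961
hub ((0.5727828145027161, -0.29156774282455444), 0.025446709245443344) 0.056387085827378836
panel ((0.5743391513824463, -0.2895016074180603), (0.09974978864192963, 0.15528604388237), 79.9449234008789)
shift [  7.3  -2.3 123.3] turn [ 0.0004 -0.0006 -0.0042] yaw 79.16 -> 79.4 pos [ 0.5811 -0.2896  0.1853] w 0.0426 F [ 0.7 -0.6 -0.9] t 20.7667 q6 -0.4
```

View pics/w12.png

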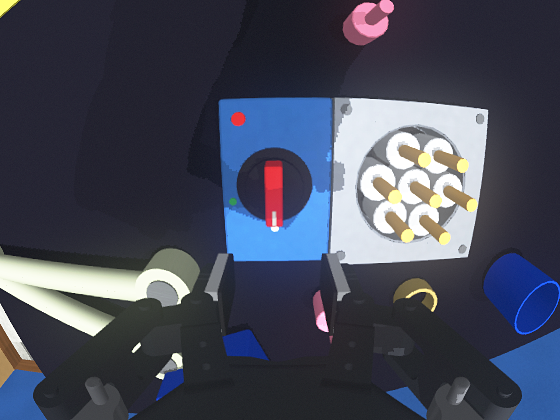

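```bash
python3 -m pendant '[[3,-1.5,8,0,0,0,0],[6.8,-2.9,25,0,0,-0.005,0],[6.8,-2.9,50,0,0,-0.005,0],[6.8,-2.9,75,0,0,-0.005,0],[6.8,-2.9,97,0,0,-0.005,0],[6.8,-2.9,112,0,0,-0.005,0],[6.8,-2.9,120,0,0,-0.005,0],[6.8,-2.9,123,0,0,-0.005,0],[6.8,-2.9,123,0,0,-0.005,-0.2],[6.8,-2.9,123,0,0,-0.005,-0.4],[6.8,-2.9,123,0,0,-0.005,-0.55],[6.8,-2.9,123,0,0,-0.005,-0.7],[6.8,-2.9,123,0,0,-0.005,-1],[6.8,-2.9,123,0,0,-0.005,-1],[6.8,-2.9,123,0,0,-0.005,-1],[6.8,-2.9,123,0,0,-0.005,-1]]' 40
python3 -c "
from h import *
go((.5739,-.2912,.062),79.5);print(get_state()['moment'])"
```

```text
clock: 22.1
eef_pos: [0.5747, -0.2916, 0.0639]
tcp_rot: [0.287, 3.126, 0.001]
contact_force: [0.1, 3.9, 6.3]
width: 0.013
shift [0.8 0.2 1.9] turn [ 0.0006  0.0019 -0.    ] yaw 79.5 -> 79.5 pos [ 0.5747 -0.2916  0.0639] w 0.013 F [0.1 3.9 6.3] t 22.1 q6 -0.41
[ 1.0534046  -0.1131165   0.07927648]
```

```bash
python3 -m pendant '[[0.4,0,0,0,0,0.04,-1],[0.8,0,0,0,0,0.12,-1],[0.8,0,0,0,0,0.2,-1],[0.8,0,0,0,0,0.28,-1],[0.8,0,0,0,0,0.36,-1],[0.8,0,0,0,0,0.44,-1],[0.8,0,0,0,0,0.52,-1],[0.8,0,0,0,0,0.6,-1],[0.8,0,0,0,0,0.68,-1],[0.8,0,0,0,0,0.76,-1],[0.8,0,0,0,0,0.84,-1],[0.8,0,0,0,0,0.92,-1],[0.8,0,0,0,0,1.0,-1],[0.8,0,0,0,0,1.08,-1],[0.8,0,0,0,0,1.14,-1],[0.8,0,0,0,0,1.18,-1],[0.8,0,0,0,0,1.19,-1],[0.8,0,0,0,0,1.19,-1]]'
python3 -c "
from h import *
go((.5739,-.2912,.062));print(get_state()['moment'])"
```

```text
clock: 23.6
eef_pos: [0.574, -0.292, 0.0639]
tcp_rot: [1.991, 2.427, 0.001]
contact_force: [2.0, 1.3, 6.0]
width: 0.0134
shift [0.8 0.  1.9] turn [ 0.0019  0.0011 -0.    ] yaw 11.26 -> 11.26 pos [ 0.574  -0.292   0.0639] w 0.0134 F [2.  1.3 6. ] t 23.6 q6 0.78
[ 0.3610549  -0.14959709 -0.09770156]
```

Now open, rise, and look.

```bash
python3 -m pendant '[[0,0,0,0,0,0,-0.6],[0,0,0,0,0,0,-0.4],[0,0,0,0,0,0,-0.2],[0,0,0,0,0,0,-0.2],[0,0,0,0,0,0,-0.2],[0,0,-4,0,0,0,-0.2],[0,0,-12,0,0,0,-0.2],[0,0,-26,0,0,0,-0.2],[0,0,-44,0,0,0,-0.2],[0,0,-66,0,0,0,-0.2],[0,0,-90,0,0,0,-0.2],[0,0,-112,0,0,0,-0.2],[0,0,-128,0,0,0,-0.2],[0,0,-138,0,0,0,-0.2],[0,0,-140,0,0,0,-0.2],[0,0,-140,0,0,0,-0.2]]'
python3 - <<'E'
from h import *
f=grab("w13");wellfit(f);p,W=wcloud(f)
for P in((.633,-.1545),(.5722,-.1366)):print(pinfit(W,P))
roi=(W[...,0]>.5)&(W[...,0]<.65)&(W[...,1]<-.22)&(W[...,1]>-.36)
r=roi&(W[...,2]>.081)&(W[...,2]<.09)&(p[...,0]>p[...,1]+50)&(p[...,0]>p[...,2]+50)
print('bar',cv2.minAreaRect(W[r][:,:2].astype(np.float32)))
p,d=get_image("side");cv2.imwrite("pics/s3.png",cv2.resize(p[100:420,150:430],None,fx=1.8,fy=1.8,interpolation=cv2.INTER_CUBIC)[:,:,::-1])
E
```

```text
clock: 24.93
eef_pos: [0.5734, -0.292, 0.2036]
tcp_rot: [1.991, 2.428, 0.0]
contact_force: [0.1, -1.1, 0.4]
width: 0.0341
block z 0.05207926458393347
rim [ 0.5972 -0.1635  0.0557] 48
M (np.int64(125), array([ 0.5972, -0.1635]), array([ 0.5984, -0.1638]), 0.0185)
A (np.int64(187), array([ 0.6074, -0.1277]), array([ 0.6071, -0.1268]), 0.0181)
B (np.int64(84), array([ 0.562 , -0.1713]), array([ 0.5634, -0.1711]), 0.0185)
C (np.int64(132), array([ 0.6219, -0.19  ]), array([ 0.6225, -0.189 ]), 0.0181)
D (np.int64(61), array([ 0.5871, -0.1987]), array([ 0.5886, -0.1982]), 0.0184)
(np.int64(182), array([ 0.6323, -0.1552]), array([ 0.6334, -0.1547]), 0.0186)
(np.int64(155), array([ 0.5716, -0.1365]), array([ 0.5709, -0.1363]), 0.0179)
bar ((0.5743932723999023, -0.290789932012558), (0.013531917706131935, 0.04896221682429314), 10.885542869567871)
```

View pics/w13.png

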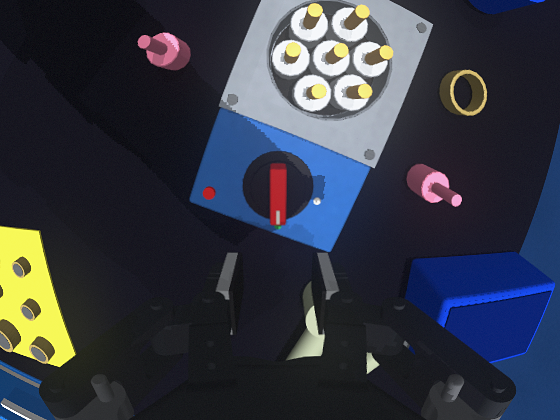

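View pics/s3.png

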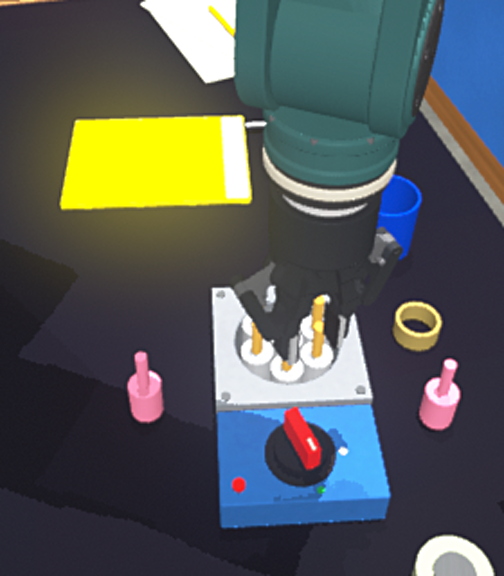

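The white line points to the green dot (277,225) with the bar at yaw 10.9°, which is about 1.2 rad of turn. All seven pins stand in the well.

```bash
python3 -c "
from plant import *
print(finish_job())"
```

```text
the job is handed in; nothing more can be done
None
```

The job is done and handed in at about 25 s on the robot's clock, against the 67 s limit; no verdict came back.

- **Pins:** I picked both pins off the yellow board and lowered them into the two gaps until I felt light floor contact (about 4–5 N). I then released them with a narrow opening so the fingers cleared the neighbouring pins. The last wrist picture shows all seven standing upright, one in the middle and six around it. The two placed pins measured within about 1 mm of their targets, and the other five had not moved measurably.
- **Switch:** After all seven pins were in, I gripped the red bar, turned it 1.19 rad clockwise, let go and rose clear. It stayed there: the white line points at the green dot, and the bar measured about 1.2 rad from its off position.
- **Bystanders:** I never touched the cup, bushing or screwdriver, and they look unmoved in the pictures. I did not measure their positions.

**Disagreement:** the fixed cameras and the wrist camera differed by 1–2 mm, within their stated calibration. I used the wrist camera for grasping and placing, because its block and board heights and the well's measured diameter matched the given sizes. No check failed.

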